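# Hook the tray onto the slotted upright

## Robot

A 6-joint arm with a two-finger parallel gripper is mounted at the origin on a cart in front of the work surface, level with it; the furniture and walls round the work are solid. World frame = base frame: x ahead of the robot, y to its left, z up, the work surface at z = 0. Lengths are in m, angles in rad, forces in N, time in s.
With the tool pointing down it reaches from about 0.225 to 0.875 m from the base axis. Payload 3.4 kg.
Tool frame: the origin (TCP) lies on the mounting face of the last link; the fingertips stand 173 mm ahead of it and the grasp point (between the pads) lies 155 mm ahead of it; y points along the fingers, x is the direction in which the jaws open and shut, and the axes are right-handed (so a half turn about y gives the same grasp; the last joint's range is limited). The gripper opens to 85 mm and grips with 20 to 120 N. Pads are 22 mm wide; open, the fingers measure 114 mm over their backs; the gripper's body (76 mm by 85 mm) begins 54 mm behind the grasp point. The pads swing forward as they close: fully open they stand 13 mm farther back than shut.
Start: joints at [1.179, 0.276, 1.505, -0, 1.361, -0.121], TCP at [0.154, 0.554, 0.405] pointing down, gripper open.
Joint ranges: [-2.89, 2.89], [-0.75, 2.08], [0.22, 2.7], [-1.18, 4.32], [0.11, 2.71], [-2.7, 2.7]. Speed limits (rad/s): [2.57, 2.57, 3.14, 3.14, 3.14, 3.14].

## Interface

Orientations are given as a unit quaternion [w, x, y, z].
In Python, from rig import manip, vision, ticket gives the robot as it stands.
- The arm moves only by the tool arm_command, never from a script. Its argument "increments" is one flat list of numbers, 7 for each row, row after row: the turn, a rotation vector about the tool's x, y, z in rad, then the shift along the tool's x, y, z in cm, then the closure, from 0 (fully open) to 1 (shut). In form: [wx, wy, wz, tx, ty, tz, hand, wx, wy, wz, tx, ty, tz, hand, ...]. A call has 1 to 8 rows; each row shifts and turns the commanded pose from where the row before left it, along the tool's axes as they then stand; what a row does not reach is not made up. A row lasts 1/8 s, in which the tool goes at most 62.5 mm and 10.7 degrees, less where a joint would pass 70% of its speed; a pose out of reach is approached as far as the arm can. A call is refused whole if a number of a shift passes 6.25 or a number of a turn 0.188, either way. A call with a gripper value outside its range is refused whole. The fingers move at their own pace and stop on an object; "grip_force" is the grip in N (left out, the last holds). Time passes only in rows, so rows that do not move let the fingers close. It gives the time, the measured TCP pose, the force and the opening at its end, in the units of the state.
- manip.get_state(): the state, without advancing time (a new reading comes with each control period).
- vision.get_image(name): name is "scene" or "side" or "wrist"; returns the picture (400x640x3 uint8, red, green, blue); there is no depth.
- vision.camera_params(name): a dict with "vfov" (degrees; the focal length in pixels is half the picture's height over the tangent of half this angle, whatever the lens; pixels are square), "cx", "cy" (the principal point, pixels), "R" (3x3) and "t" (3): a world point X has camera coordinates R X + t. Camera axes: x right, y down, z forward; pixel columns grow to the right and rows downward; lengths in m; the calibration is good to about 2 mm. A picture is of the moment at which its call begins: read the wrist's pose just before it. camera_params takes no time and is no camera call; for the wrist camera it gives the pose at the moment of the call.
- ticket.sign_off(): hands the job in, once; it reports no verdict.
The state is a dict: "clock": time; "qpos": joint angles; "qd": joint speeds; "effort": joint torques, N m; "position": TCP position; "ee_rot": TCP orientation; "contact_force": force on the tool from outside, world axes, zero at the start; "moment": the same for the moment, N m; "width": finger opening in m.
Only numpy, scipy, OpenCV 4.12 (cv2) and the standard library are available. Lean on these libraries where they do the work, as an engineer would, in place of code of your own. Each camera call takes 0.05 s, during which the arm holds its last target.

## Task

Hang the little tray with the two claws at its back on the slotted metal upright: pass both claws into the two slots and press the tray down, against the stiff black lock slide, until it is fully home and level and the slide is right down. Leave the similar tray without claws standing where it is.

Things in the scene. Friction and masses are not known exactly. Their poses are not given: they have to be found in the camera images.
- hook_tray_handle (a point): Centre of the wooden handle (along x, 108 x 14 x 16 mm) of the loose grey tray to hang, 112 mm above its underside; z up. +x points to its 60 mm wide back plate: rear face at x = 66, with two claws 12 wide, reaching x = 86: the upper from z = -36 (lip tip) to -10, the lower 64 below. Gap plate to lip 15 at the tip, 7 at the top (z = -20). Home: x = -66, y = 0, z = 20 in upper_slot's axes.
- upper_slot (a point): Middle of the bottom edge of the upper slot, front face, 152 mm above the worktop. Fixed grey post 68 mm wide, 206 tall, sheet 5 mm thick, open behind, on a 118 x 105 x 8 mm foot. +x points into the slot, y across, z up. Two slots 32 wide, 42 tall, the lower one 64 mm below. Claws enter with the tray 24 (16 to 32) mm above home; home, the stubs rest on the slots' bottom edges, axes parallel.
- lock (a joint): How far (m) the black lock slide on the post's front face is pressed down: 0 up (as it starts), 0.012 locked. Its ledge, 40 mm wide, stands 45 mm out of the face below the slots, top 72 mm above the worktop when up. The underside of the hooked tray meets it 12 mm above home and pushes it down with it; it is stiff (9 to 15 N, far above the tray's weight), has no spring and stays down.
- plain_tray_handle (a point): Centre of the handle bar of the similar loose tray that stays where it is. Both trays: grey sheet metal, 120 x 100 mm, 24 mm walls, 0.25 kg, handle centre 112 mm above the underside. This one has a narrow 24 mm post at both ends, no wide back plate and no claws. x along the bar, z up.
There are look-alikes about, which are no part of the job. Leave any green look-alike of the part that bears upper_slot alone.

How it is judged:
At the end, for the whole second after the job is handed in: The lock slide is pressed down more than 8 mm and the clawed tray hangs on the upright by both claws: its handle centre is within 12 mm (in and out), 15 mm (sideways) and 8 mm above or 10 mm below of its fully home place, and it is level and square to the upright within 10 degrees (x of hook_tray_handle in the frame of upper_slot between -0.078 and -0.054 m and y of hook_tray_handle in the frame of upper_slot between -0.015 and 0.015 m and z of hook_tray_handle in the frame of upper_slot between 0.01 and 0.028 m and angle between hook_tray_handle's own z axis and vertical below 0.18 rad and angle between the x axis of hook_tray_handle and the x axis of upper_slot, either way round below 0.18 rad and value of joint lock above 0.008 m); the robot touches nothing.
It fails at once if the tray without claws is moved more than 40 mm (distance of plain_tray_handle from where it was at the start of the episode above 0.04 m).
It also fails if it takes over 38 s, if anything falls off the work surface, if the arm or the gripper's body presses on something with over 40 N, if the wrist force passes 120 N, or if a joint passes its speed limit or range.

## Working session

There is one attempt and no reset: what is moved stays moved. The work goes in short steps, Python scripts to look and compute and a tool call to move; the robot and the scene stay as the last step left them, time stands still between calls to the robot, and variables do not carry over. Pictures are saved under pics/ and viewed, and the job is handed in when it is done.

Besides the shell and the picture viewer there is one more tool, called after ">>>" as a command line: name --argument value ..., lists and objects as JSON in quotes. arm_command: Moves the arm, as the interface text tells. Its arguments: {"type":"object","properties":{"increments":{"type":"array"},"grip_force":{"type":"number"}},"required":["increments"]}

```bash
ls; mkdir -p pics; python3 - <<'E'
from rig import manip, vision
import cv2, json
s=manip.get_state(); print(s)
for n in ["scene","side","wrist"]:
    p=vision.camera_params(n); print(n,p)
    im=vision.get_image(n); cv2.imwrite(f"pics/{n}0.png",im[:,:,::-1])
E
```

```text
pics
{'clock': 0.0, 'qpos': array([ 1.17901751e+00,  2.75200904e-01,  1.50393633e+00, -5.71139385e-05,
        1.36185722e+00, -1.20947435e-01]), 'qd': array([-0.00050344, -0.00104088,  0.00070941,  0.00182331,  0.00138205,
       -0.00035482]), 'effort': array([-8.98679788e-02, -3.81607926e+01, -2.24925667e+01,  2.66114459e-02,
       -4.27436242e-01, -9.61055222e-03]), 'position': array([0.15379184, 0.55398178, 0.40551189]), 'ee_rot': array([ 0.56301088, -0.56283151, -0.42811741,  0.4277323 ]), 'contact_force': array([-0.17328914, -0.96474465, -0.21336785]), 'moment': array([-0.00909816,  0.0303986 ,  0.0009504 ]), 'width': 0.08527370430950548}
scene {'vfov': 57.42075824941757, 'cx': 316.8275156046707, 'cy': 203.79013236499986, 'R': array([[ 0.74186335, -0.67049105, -0.00897354],
       [-0.29666884, -0.31618845, -0.90111734],
       [ 0.60135379,  0.6711681 , -0.43348242]]), 't': array([-0.28075573,  0.32697653,  0.77332585])}
side {'vfov': 42.17708884410164, 'cx': 318.4381879014108, 'cy': 200.95748466169013, 'R': array([[-0.85204685, -0.52345394, -0.00348522],
       [-0.37346175,  0.61253697, -0.69665255],
       [ 0.36680035, -0.59227902, -0.71740022]]), 't': array([0.56855041, 0.17944175, 1.49786374])}
wrist {'vfov': 62.87484085713357, 'cx': 320.4831043054224, 'cy': 198.43556266389436, 'R': array([[ 2.68021435e-01,  9.63412862e-01,  4.08048217e-04],
       [ 9.21869807e-01, -2.56587146e-01,  2.90377506e-01],
       [ 2.79858124e-01, -7.74512287e-02, -9.56912084e-01]]), 't': array([-0.57533426, -0.03777316,  0.38143011])}
```

View pics/scene0.png

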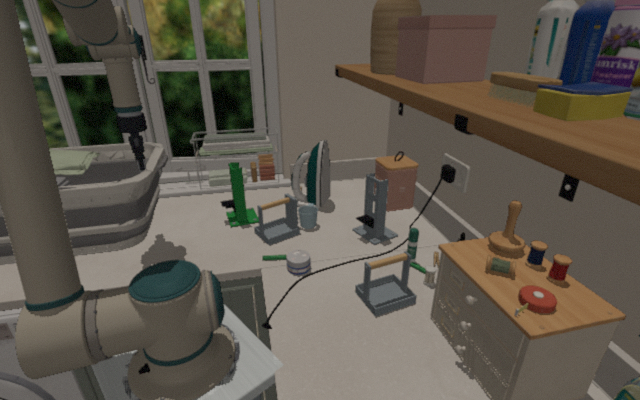

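View pics/side0.png

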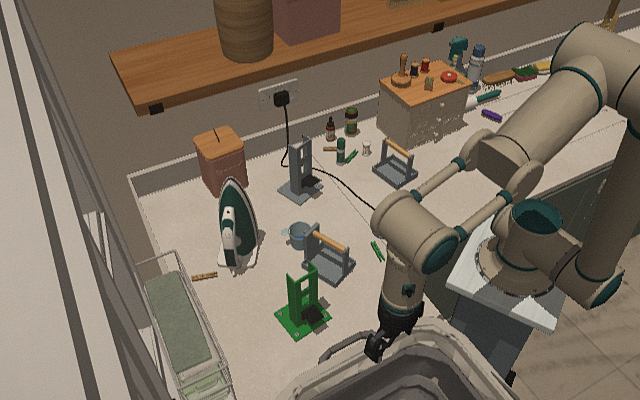

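View pics/wrist0.png

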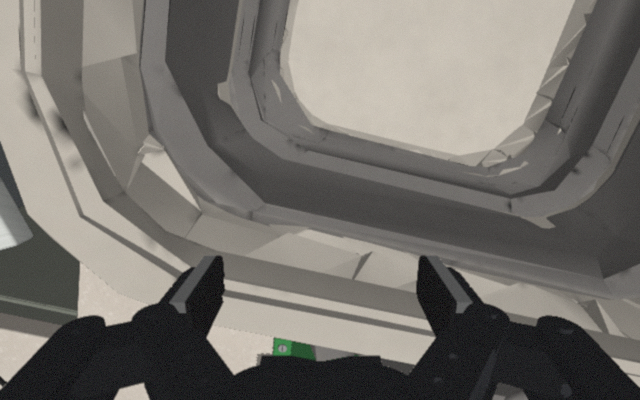

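```bash
python3 - <<'E'
import cv2
a=cv2.imread("pics/scene0.png"); b=cv2.imread("pics/side0.png")
cv2.imwrite("pics/c1.png",cv2.resize(a[160:320,220:440],None,fx=3.6,fy=3.6,interpolation=cv2.INTER_CUBIC))
cv2.imwrite("pics/c2.png",cv2.resize(b[120:300,230:430],None,fx=3.3,fy=3.3,interpolation=cv2.INTER_CUBIC))
E
```

```text
(no output)
```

View pics/c1.png

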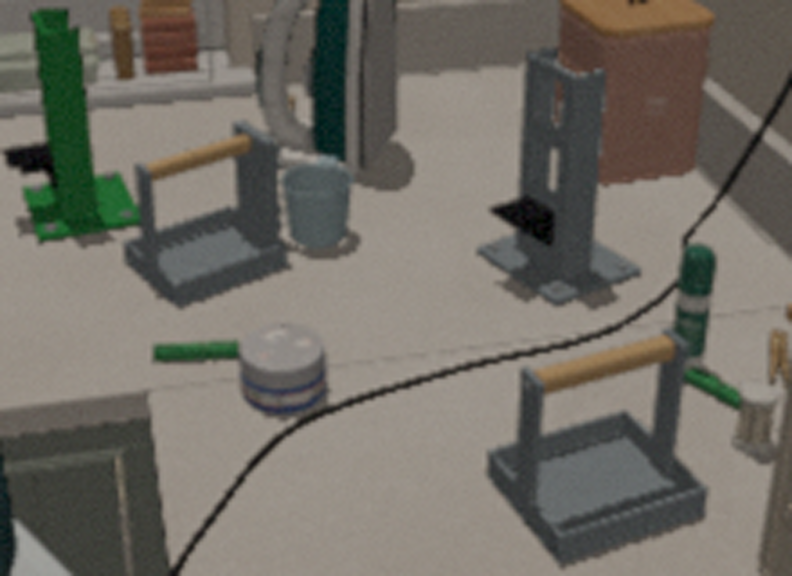

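View pics/c2.png

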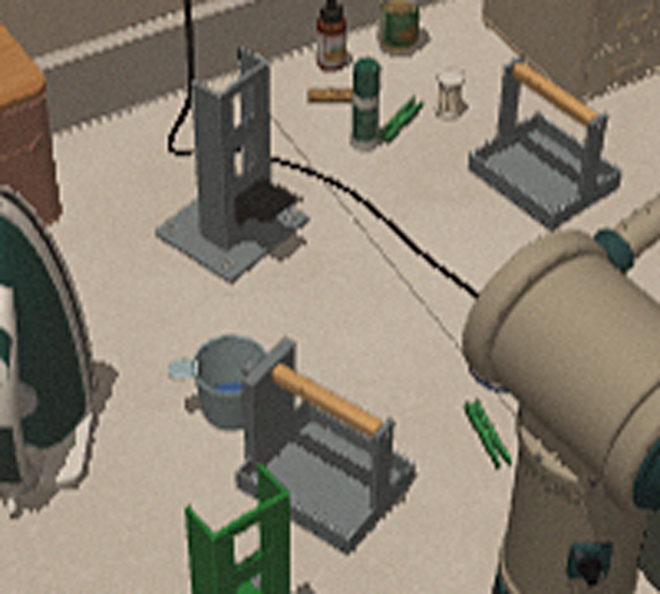

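```bash
cat > h.py <<'E'
import numpy as np, cv2, json
def load(n):
    from rig import vision
    return vision.camera_params(n)
def K(p):
    f=200/np.tan(np.radians(p['vfov']/2)); return np.array([[f,0,p['cx']],[0,f,p['cy']],[0,0,1]])
def proj(p,X):
    X=np.atleast_2d(X); c=X@np.array(p['R']).T+p['t']; q=c@K(p).T; return q[:,:2]/q[:,2:]
def ray(p,uv):
    d=np.array(p['R']).T@np.linalg.solve(K(p),[uv[0],uv[1],1]); o=-np.array(p['R']).T@p['t']; return o,d/np.linalg.norm(d)
def atz(p,uv,z):
    o,d=ray(p,uv); return o+d*(z-o[2])/d[2]
def tri(obs):
    A=0;b=0
    for p,uv in obs:
        o,d=ray(p,uv); M=np.eye(3)-np.outer(d,d); A=A+M; b=b+M@o
    X=np.linalg.solve(A,b); return X,[np.round(proj(p,X)[0]-uv,1) for p,uv in obs]
E
python3 - <<'E'
from h import *
a=load("scene");b=load("side")
A=lambda u,v:(220+u/3.6,160+v/3.6); B=lambda u,v:(230+u/3.3,120+v/3.3)
for n,x,y in [("hook front",A(150,171),B(381,425)),("hook back",A(250,146),B(275,374)),
 ("plain front",A(540,379),B(595,117)),("plain back",A(670,350),B(515,72)),
]:
    print(n,tri([(a,x),(b,y)]))
cv2.imwrite("pics/c3.png",cv2.resize(cv2.imread("pics/side0.png")[130:210,270:340],None,fx=7,fy=7,interpolation=cv2.INTER_CUBIC))
cv2.imwrite("pics/c4.png",cv2.resize(cv2.imread("pics/scene0.png")[168:246,345:405],None,fx=7,fy=7,interpolation=cv2.INTER_CUBIC))
E
```

```text
hook front (array([0.40419713, 0.29054843, 0.11374038]), [array([-0.4,  0.3]), array([-0.3, -0.4])])
hook back (array([0.51040072, 0.28347418, 0.10615959]), [array([-0.4,  0.3]), array([-0.3, -0.5])])
plain front (array([ 0.41495371, -0.14918923,  0.11435153]), [array([-0.4,  0.4]), array([-0.2, -0.4])])
plain back (array([ 0.51612857, -0.18090963,  0.10592225]), [array([-0.6,  0.6]), array([-0.3, -0.6])])
```

View pics/c3.png

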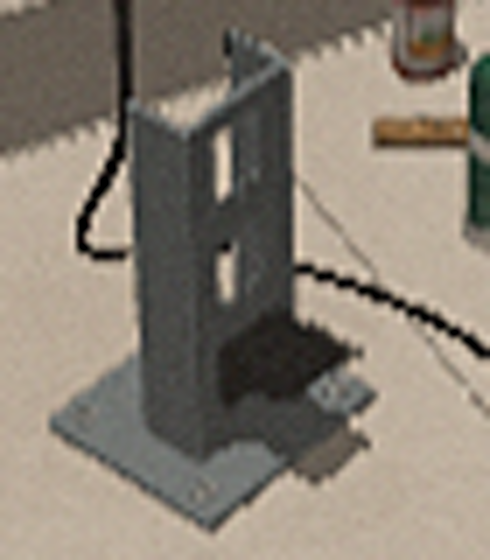

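View pics/c4.png

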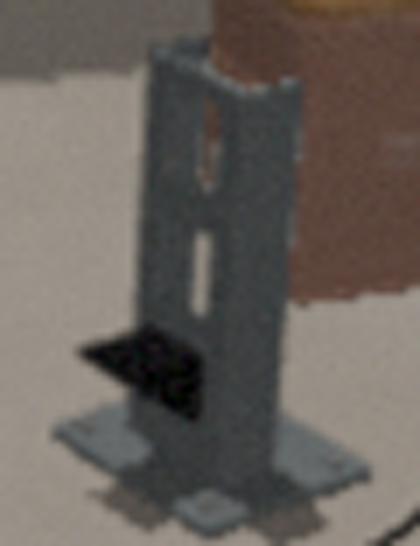

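```bash
python3 - <<'E'
from h import *
a=load("scene");b=load("side")
A=lambda u,v:(345+u/7-.43,168+v/7-.43); B=lambda u,v:(270+u/7-.43,130+v/7-.43)
for x in [A(152,55),A(240,97)]:
  for y in [B(187,135),B(292,68)]:
    print(tri([(a,x),(b,y)]))
print(atz(a,A(185,524),.008),atz(a,A(60,432),.008),atz(a,A(368,470),.008))
print(atz(b,B(52,420),.008),atz(b,B(212,528),.008),atz(b,B(370,398),.008))
E
```

```text
(array([0.68282472, 0.09978461, 0.20275481]), [array([-0.1,  0.2]), array([-0.1, -0.2])])
(array([0.64823433, 0.06693669, 0.22519512]), [array([ 0.9, -1. ]), array([0.5, 1.3])])
(array([0.70551784, 0.07073601, 0.1794558 ]), [array([-1.5,  1.6]), array([-0.8, -2.1])])
(array([0.66903538, 0.03834796, 0.20350458]), [array([-0.3,  0.4]), array([-0.2, -0.5])])
[0.63465984 0.02489838 0.008     ] [0.65528819 0.12147509 0.008     ] [ 0.73507795 -0.00251121  0.008     ]
[0.75555607 0.11584803 0.008     ] [0.6534203  0.13554702 0.008     ] [0.63601492 0.02570261 0.008     ]
```

```bash
python3 - <<'E'
from h import *
from rig import manip
from scipy.spatial.transform import Rotation as Ro
s=manip.get_state(); q=s['ee_rot']; R=Ro.from_quat(np.r_[q[1:],q[0]]).as_matrix(); print(R.round(3))
p=load("wrist"); c=-p['R'].T@p['t']; print(s['clock'],"cam in tool",R.T@(c-s['position']), "\n", (R.T@p['R'].T).round(3))
E
```

```text
[[ 0.267  0.    -0.964]
 [ 0.964  0.001  0.267]
 [ 0.001 -1.    -0.   ]]
0.15 cam in tool [0.00026666 0.02927775 0.07429458] 
 [[ 1.    -0.001 -0.   ]
 [ 0.    -0.29   0.957]
 [-0.001 -0.957 -0.29 ]]
```

```bash
python3 - <<'E'
from h import *
a=load("scene");b=load("side")
for x in [(337,68)]:
  for y in [(128,103),(112,55)]: print(tri([(a,x),(b,y)]))
for x,y in [((462,122),(437,27)),((567,187),(437,27)),((401,107),(155,106)),((462,122),(155,106))]: print('br',tri([(a,x),(b,y)]))
E
```

```text
(array([0.90422521, 0.45473358, 0.49234349]), [array([ 0.8, -1.2]), array([0.7, 2.3])])
(array([0.92605862, 0.44133746, 0.54105658]), [array([  7.5, -15. ]), array([ 8.5, 26.8])])
br (array([ 0.44884728, -0.30220512,  0.47655952]), [array([-0.8,  1.1]), array([-0.1, -0.8])])
br (array([ 0.50313695, -0.46906527,  0.38931727]), [array([-1.4,  1.5]), array([-0.1, -1. ])])
br (array([1.05885318, 0.26452944, 0.33327543]), [array([-2.1,  2.9]), array([-1.2, -4.6])])
br (array([1.2399587 , 0.12083939, 0.23231863]), [array([-9.8, 11.5]), array([ -3.5, -17.4])])
```

```bash
python3 - <<'E'
from h import *
a=load("scene");b=load("side")
print(-a['R'].T@a['t'],-b['R'].T@b['t'])
print("scene edge",[atz(a,x,.485).round(3) for x in [(337,75),(400,98),(500,138),(600,182)]])
print("side edge",[atz(b,x,.485).round(3) for x in [(128,104),(250,72),(400,36),(480,18)]])
E
```

```text
[-0.1597563  -0.60388965  0.62734801] [0.00202927 1.07484851 1.20155785]
scene edge [array([0.756, 0.31 , 0.485]), array([ 0.539, -0.106,  0.485]), array([ 0.371, -0.402,  0.485]), array([ 0.28 , -0.541,  0.485])]
side edge [array([0.919, 0.445, 0.485]), array([0.756, 0.185, 0.485]), array([ 0.51 , -0.18 ,  0.485]), array([ 0.355, -0.398,  0.485])]
```

>>> arm_command --increments '[0,0,0,-3,0,-3.2,0,0,0,0,-4,0,-4.3,0,0,0,0,-4,0,-4.3,0,0,0,0,-4,0,-4.3,0,0,0,0,-4,0,-4.3,0,0,0,0,-4,0,-4.3,0,0,0,0,-4,0,-4.3,0,0,0,0,-4,0,-4.3,0]'

```text
clock: 1.15
position: [0.3922, 0.1645, 0.4039]
ee_rot: [0.563, -0.563, -0.428, 0.428]
contact_force: [1.0, 0.9, -6.8]
width: 0.0856
```

>>> arm_command --increments '[-0.15,0,0,-2,0,-2,0,-0.15,0,0,-1.5,0,-1.5,0,-0.15,0,0,0,0,0,0,-0.15,0,0,0,0,0,0,0,0,0,0,0,0,0,0,0,0,0,0,0,0]'

```text
clock: 1.9
position: [0.416, 0.1233, 0.4065]
ee_rot: [-0.372, 0.704, 0.535, -0.283]
contact_force: [0.3, 0.8, -5.8]
width: 0.0858
```

```bash
python3 - <<'E'
from h import *
from rig import manip, vision
import pickle
s=manip.get_state();print(s['clock'],s['position'],s['ee_rot'],s['contact_force'])
p=load("wrist"); im=vision.get_image("wrist"); pickle.dump((p,s,im),open("w1.pkl","wb")); cv2.imwrite("pics/w1.png",im[:,:,::-1])
c=-p['R'].T@p['t'];print(c,p['R'][2]); 
E
```

```text
1.9 [0.41597279 0.12331507 0.40652907] [-0.37235429  0.70367293  0.53477359 -0.28322058] [ 0.2794948   0.76486532 -5.82687474]
[0.37346298 0.13537902 0.34099244] [ 0.74951405 -0.208987   -0.62813463]
```

View pics/w1.png

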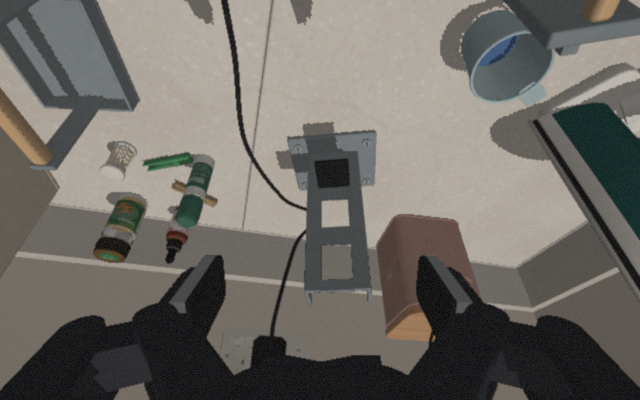

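```bash
python3 - <<'E'
import cv2
a=cv2.imread("pics/w1.png")
cv2.imwrite("pics/w1a.png",cv2.resize(a[120:310,270:400],None,fx=3.1,fy=3.1,interpolation=cv2.INTER_CUBIC))
cv2.imwrite("pics/w1b.png",cv2.resize(a[225:305,290:385],None,fx=6,fy=6,interpolation=cv2.INTER_CUBIC))
E
```

```text
(no output)
```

View pics/w1a.png

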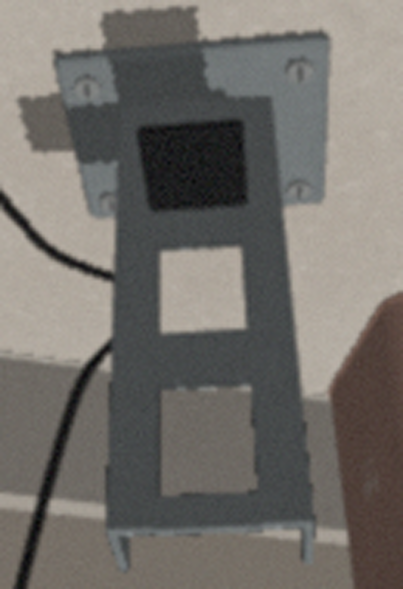

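View pics/w1b.png

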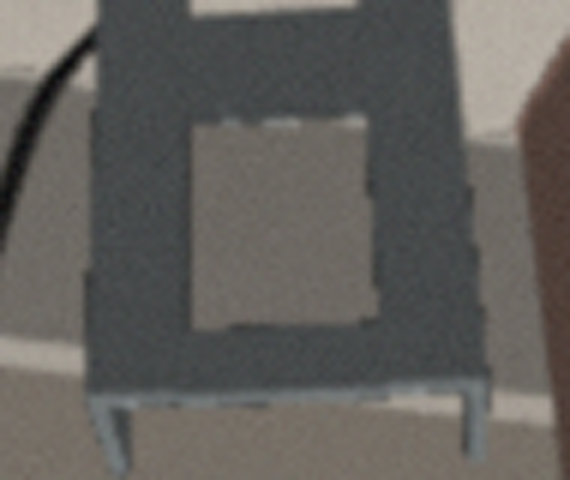

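```bash
cat > fit.py <<'E'
from h import *
import pickle
from scipy.optimize import least_squares
p,s,im=pickle.load(open("w1.pkl","rb"))
W=lambda u,v:np.array((270+u/3.1-.34,120+v/3.1-.34))
V=lambda u,v:np.array((290+u/6-.42,225+v/6-.42))
# body pts in slot frame x,y, world z
obs=[((0,-.034,.206),V(91,394)),((0,.034,.206),V(487,377)),
 ((0,-.016,.194),V(190,330)),((0,.016,.194),V(380,319)),
 ((.0,-.016,.152),V(190,121)),((.0,.016,.152),V(366,116)),
 ((0,-.016,.130),W(158,334)),((0,.016,.130),W(248,328)),
 ((0,-.016,.088),W(158,249)),((0,.016,.088),W(243,246)),]
foot=[((0,-.059,.008),W(55,53)),((0,.059,.008),W(329,33))]
def res(q,full=False):
    x,y,a,fx=q; R=np.array([[np.cos(a),-np.sin(a)],[np.sin(a),np.cos(a)]])
    r=[]
    for P,uv in obs+foot:
        P=np.array(P); 
        if P[2]<.01:P[0]=fx
        w=np.r_[R@P[:2]+[x,y],P[2]]; r.append(proj(p,w)[0]-uv)
    r=np.array(r); return r if full else r.ravel()
o=least_squares(res,[.675,.07,-.2,-.03],loss='soft_l1')
print(o.x); print(res(o.x,True).round(1))
a,b=load("scene"),load("side")
x,y,t,_=o.x; R=np.array([[np.cos(t),-np.sin(t)],[np.sin(t),np.cos(t)]])
for yy in (.034,-.034):
    w=np.r_[R@[0,yy]+[x,y],.206]; print(w,proj(a,w),proj(b,w))
E
python3 fit.py
```

```text
[ 0.6802357   0.06754682 -0.17720325 -0.0355633 ]
[[-0.9  1. ]
 [ 0.7  1.3]
 [ 0.3 -0.1]
 [-0.3  0.5]
 [ 0.2 -0.5]
 [-0.3 -1.1]
 [ 0.8  0.3]
 [-0.5  0.8]
 [ 0.8 -0.6]
 [-0.7 -1.2]
 [-1.1  0.2]
 [ 1.   0. ]]
[0.68622913 0.1010144  0.206     ] [[366.60829471 174.2593157 ]] [[294.98081299 147.65655083]]
[0.67424227 0.03407924 0.206     ] [[380.75464369 180.99012279]] [[310.38452145 136.83794164]]
```

>>> arm_command --increments '[0.15,0,0,4.2,0,0,0,0.15,0,0,4.2,0,0,0,0.15,0,0,4.2,0,0,0,0.15,0,0,4.2,0,0,0,0,-0.1,0,0,0,0,0,0,-0.1,0,0,0,0,0,0,0,0,0,0,0,0,0,0,0,0,0,0,0]'

```text
clock: 2.95
position: [0.4612, 0.2851, 0.4069]
ee_rot: [0.518, -0.518, -0.482, 0.482]
contact_force: [0.8, 1.7, -6.6]
width: 0.0853
```

```bash
python3 - <<'E'
from h import *
from rig import manip, vision
import pickle
s=manip.get_state();print(s['clock'],s['position'],s['ee_rot'],s['contact_force'])
p=load("wrist"); im=vision.get_image("wrist"); pickle.dump((p,s,im),open("w2.pkl","wb")); cv2.imwrite("pics/w2.png",im[:,:,::-1])
E
```

```text
2.95 [0.46121856 0.28508507 0.40693665] [ 0.5179628  -0.51751322 -0.48160741  0.48161074] [ 0.83370269  1.65800762 -6.55267383]
```

View pics/w2.png

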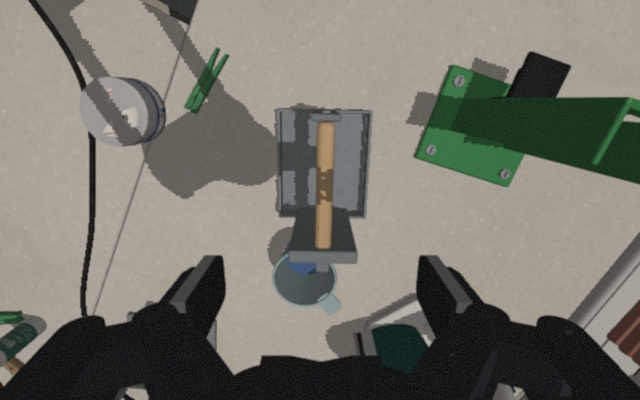

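```bash
python3 - <<'E'
from h import *
import pickle
p,s,im=pickle.load(open("w2.pkl","rb"))
f=atz(p,(326,121),.12);b=atz(p,(323.5,248),.12); print(f,b,(f+b)/2,np.arctan2(*(b-f)[1::-1]),np.linalg.norm(b-f))
print('plate',atz(p,(289,260),.125),atz(p,(357,259),.125))
print('tray',atz(p,(276,109),.024),atz(p,(371,110),.024),atz(p,(276,216),.024),atz(p,(367,217),.024))
print('green',[atz(p,u,z).round(3) for u,z in (((628,98),.206),((596,160),.206),((560,68),.072),((528,55),.072))])
print('can',[atz(p,u,.06).round(3) for u in ((305,250),(305,305))])
E
```

```text
[0.40334259 0.29392278 0.12      ] [0.50972505 0.28451978 0.12      ] [0.45653382 0.28922128 0.12      ] -0.08815959305641828 0.10679720739933792
plate [0.51641125 0.25441277 0.125     ] [0.51970609 0.31247999 0.125     ]
tray [0.39338645 0.24389898 0.024     ] [0.40160848 0.34270443 0.024     ] [0.51127085 0.23061327 0.024     ] [0.52010483 0.33477393 0.024     ]
green [array([0.398, 0.445, 0.206]), array([0.428, 0.434, 0.206]), array([0.376, 0.501, 0.072]), array([0.364, 0.472, 0.072])]
can [array([0.539, 0.263, 0.06 ]), array([0.607, 0.257, 0.06 ])]
```

>>> arm_command --increments '[0,0.012,0,0.35,4,-0.3,0,0,0,0,0,5,0,0,0,0,0,0,4,0,0,0,0,0,0,1,0,0,0,0,0,0,0,0,0,0,0,0,0,0,0,0.5,0,0,0,0,0,0,1,0,0,0,0,0,0,1]' --grip_force 80

```text
clock: 4.0
position: [0.4644, 0.2885, 0.2679]
ee_rot: [-0.52, 0.52, 0.48, -0.478]
contact_force: [0.3, -0.1, -6.6]
width: 0.0322
```

>>> arm_command --increments '[0,0,0,0,0,0,1,0,0,0,0,0,0,1,0,0,0,0,0,0,1,0,0,0,0,0,0,1]' --grip_force 80

```text
clock: 4.5
position: [0.4642, 0.2884, 0.2674]
ee_rot: [-0.52, 0.52, 0.479, -0.479]
contact_force: [-0.9, -2.3, -1.0]
width: 0.0123
```

```bash
python3 - <<'E'
from h import *
from rig import manip, vision
s=manip.get_state();print(s['clock'],s['position'],s['ee_rot'],s['contact_force'],s['moment'],s['width'])
im=vision.get_image("wrist"); im2=vision.get_image("side"); cv2.imwrite("pics/w3.png",np.hstack([im[:,100:540,::-1],cv2.resize(im2[180:310,240:380,::-1],(360,400))]))
E
```

```text
4.5 [0.46420515 0.28835185 0.26736374] [-0.52012278  0.52034546  0.4790457  -0.47877773] [-0.94540611 -2.30937625 -0.96206789] [0.23269625 0.03034593 0.02998386] 0.01234122413100824
```

View pics/w3.png

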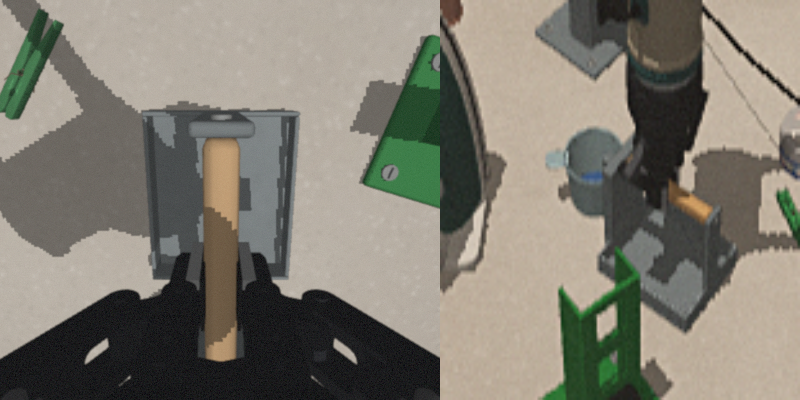

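>>> arm_command --increments '[0,0,0,0,-2,0,1,0,0,0,0,-4,0,1,0,0,0,0,-5,0,1,0,0,0,0,-1,0,1,0,0,0,0,0,0,1]' --grip_force 100

```text
clock: 5.22
position: [0.4638, 0.2884, 0.3858]
ee_rot: [0.52, -0.52, -0.479, 0.479]
contact_force: [0.2, 0.6, -9.4]
width: 0.0123
```

>>> arm_command --increments '[0,0,0,-2.2,0,-1.5,1,0,0,0,-4,0,-2.7,1,0,0,0,-4,0,-2.7,1,0,0,0,-4,0,-2.7,1,0,0,0,-3,0,-2,1,0,0,0,-2.06,0,-1.46,1,0,0.093,0,0,0,0,1,0,0,0,0,0,0,1]'

```text
clock: 6.22
position: [0.5779, 0.0852, 0.3837]
ee_rot: [0.543, -0.541, -0.453, 0.456]
contact_force: [-0.8, 0.3, -8.5]
width: 0.0124
```

```bash
cat > snap.py <<'E'
from h import *
from rig import manip, vision
import sys
from scipy.spatial.transform import Rotation as Ro
s=manip.get_state();q=s['ee_rot'];R=Ro.from_quat(np.r_[q[1:],q[0]]).as_matrix()
print(s['clock'],s['position'],'yaw',np.arctan2(-R[1,2],-R[0,2]),'\n',R.round(3),s['contact_force'],s['moment'],s['width'])
P=s['position'];t=-.177; d=P[:2]-[.6802,.0675]
print("handle ctr in slot frame", d@[np.cos(t),np.sin(t)]-.0076, d@[-np.sin(t),np.cos(t)], P[2]-.1554-.152)
n=sys.argv[1]
a=vision.get_image("scene");b=vision.get_image("side")
np.savez("pics/%s.npz"%n,a=a,b=b)
cv2.imwrite(f"pics/{n}.png",np.hstack([cv2.resize(a[130:270,320:460,::-1],(400,400),interpolation=cv2.INTER_CUBIC),cv2.resize(b[110:250,240:380,::-1],(400,400),interpolation=cv2.INTER_CUBIC)]))
E
python3 snap.py s4
```

```text
6.225 [0.57794742 0.08524942 0.38371509] yaw -0.17563200773209836 
 [[ 0.175 -0.006 -0.985]
 [ 0.985  0.     0.175]
 [-0.001 -1.     0.006]] [-0.80753698  0.27209618 -8.48981107] [ 0.3703299  -0.03042196  0.0353362 ] 0.012370520966130276
handle ctr in slot frame -0.11138029114315576 -0.0005322405278609284 0.07631508807467557
```

View pics/s4.png

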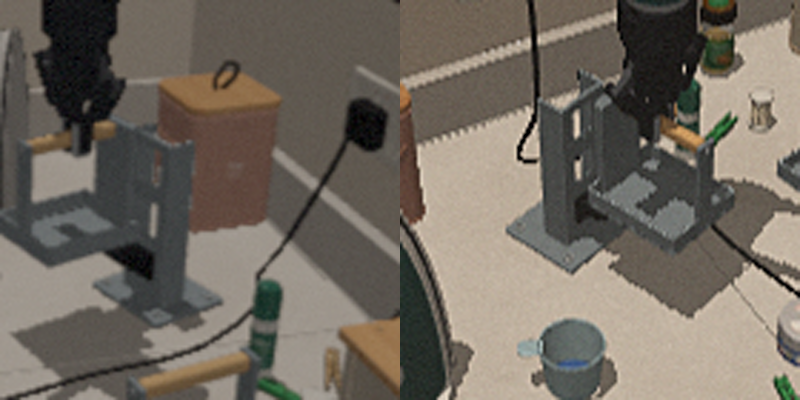

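>>> arm_command --increments '[0,0,0,0,1.6,0,1,0,0,0,0,1.6,0,1,0,0,0,0,0,-0.6,1,0,0,0,0,0,-0.6,1,0,0,0,0,0,-0.3,1,0,0,0,0,0,0,1]'

```text
clock: 7.08
position: [0.5936, 0.0829, 0.3554]
ee_rot: [-0.542, 0.542, 0.454, -0.454]
contact_force: [0.4, 0.3, -7.8]
width: 0.0124
```

```bash
python3 snap.py s5
```

```text
7.075 [0.59362889 0.08291538 0.35535908] yaw -0.17596220317293224 
 [[ 0.175  0.001 -0.985]
 [ 0.985  0.     0.175]
 [ 0.    -1.    -0.001]] [ 0.38945756  0.31453587 -7.82227243] [ 0.34845968 -0.04389013  0.02499676] 0.0123584868954316
handle ctr in slot frame -0.09553285478131288 -6.866427153617692e-05 0.04795907887253498
```

View pics/s5.png

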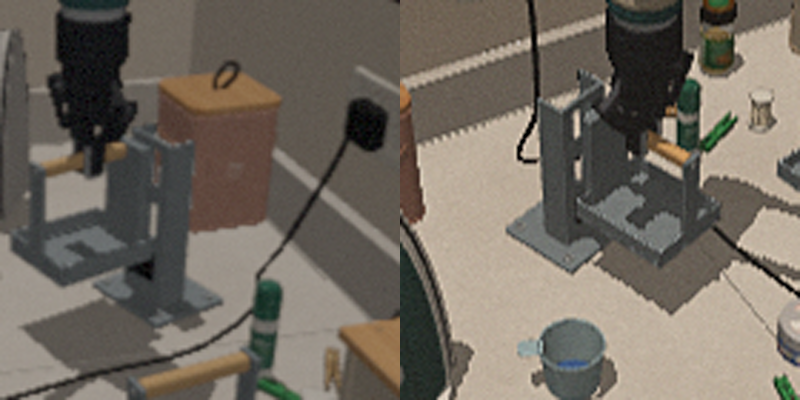

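>>> arm_command --increments '[0,0,0,0,0.4,-0.3,1,0,0,0,0,0,-0.6,1,0,0,0,0,0,-0.6,1,0,0,0,0,0,-0.6,1,0,0,0,0,0,-0.5,1,0,0,0,0,0,-0.2,1,0,0,0,0,0,0,1]'

```text
clock: 8.05
position: [0.6191, 0.0783, 0.3507]
ee_rot: [0.543, -0.54, -0.453, 0.456]
contact_force: [-5.8, 0.9, -5.6]
width: 0.0121
```

```bash
python3 snap.py s6
```

```text
8.05 [0.61907301 0.07832558 0.35068322] yaw -0.17533065491497482 
 [[ 0.174 -0.006 -0.985]
 [ 0.985  0.     0.174]
 [-0.001 -1.     0.006]] [-5.84773512  0.869098   -5.59151613] [0.43612611 0.71756416 0.13507113] 0.012083590192880262
handle ctr in slot frame -0.06967809687416243 -0.00010662700296519002 0.04328321582005279
```

View pics/s6.png

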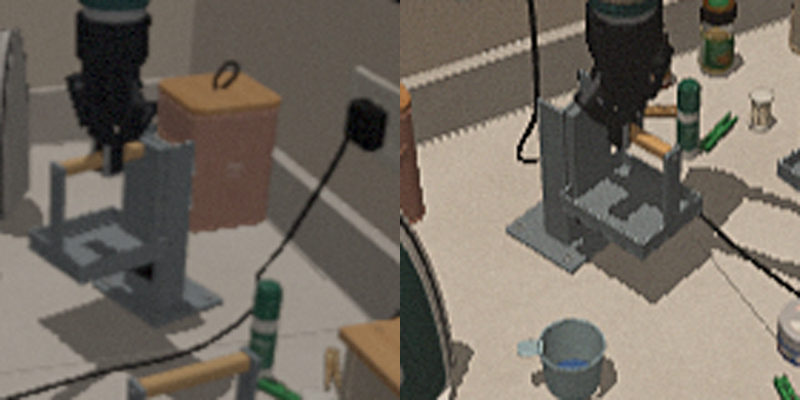

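>>> arm_command --increments '[0,0,0,0,0.3,0.1,1,0,0,0,0,0.5,0,1,0,0,0,0,0.4,0,1,0,0,0,0,0.3,0,1,0,0,0,0,0.3,0,1]' --grip_force 110

```text
clock: 8.78
position: [0.6185, 0.0787, 0.3345]
ee_rot: [0.543, -0.541, -0.454, 0.455]
contact_force: [-7.8, 1.5, 2.7]
width: 0.012
```

>>> arm_command --increments '[0,0,0,0,0.3,0,1,0,0,0,0,0.3,0,1,0,0,0,0,0,0,1]'

```text
clock: 9.15
position: [0.6185, 0.0787, 0.3282]
ee_rot: [0.543, -0.541, -0.454, 0.455]
contact_force: [-6.6, 1.5, -0.4]
width: 0.0121
```

```bash
python3 snap.py s7
```

```text
9.15 [0.61852071 0.07868861 0.32819966] yaw -0.1754098710968926 
 [[ 0.175 -0.003 -0.985]
 [ 0.985  0.001  0.175]
 [ 0.    -1.     0.003]] [-6.64202758  1.49194647 -0.3843156 ] [0.57691274 0.88434393 0.10213739] 0.01210209637991903
handle ctr in slot frame -0.07028568989550384 0.00015348123093786208 0.02079966303437142
```

View pics/s7.png

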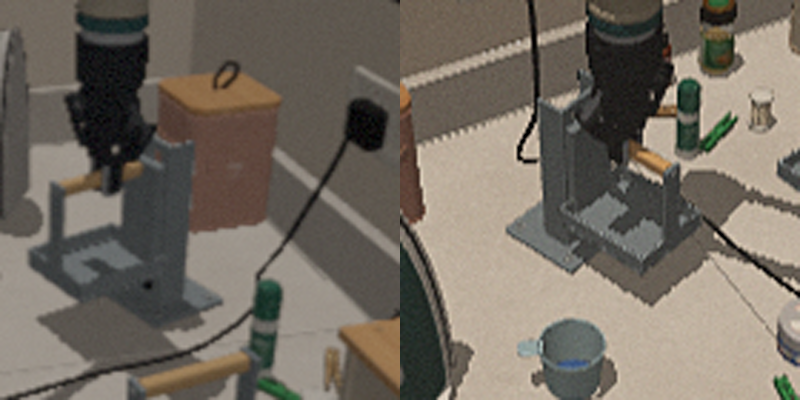

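```bash
python3 - <<'E'
import numpy as np,cv2
o=[]
for n in ("s6","s7"):
    d=np.load(f"pics/{n}.npz")
    o.append(np.hstack([cv2.resize(d['a'][175:235,325:395,::-1],(400,343),interpolation=cv2.INTER_CUBIC),cv2.resize(d['b'][140:210,290:360,::-1],(343,343),interpolation=cv2.INTER_CUBIC)]))
cv2.imwrite("pics/z7.png",cv2.resize(np.vstack(o),None,fx=.85,fy=.85))
E
```

```text
(no output)
```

View pics/z7.png

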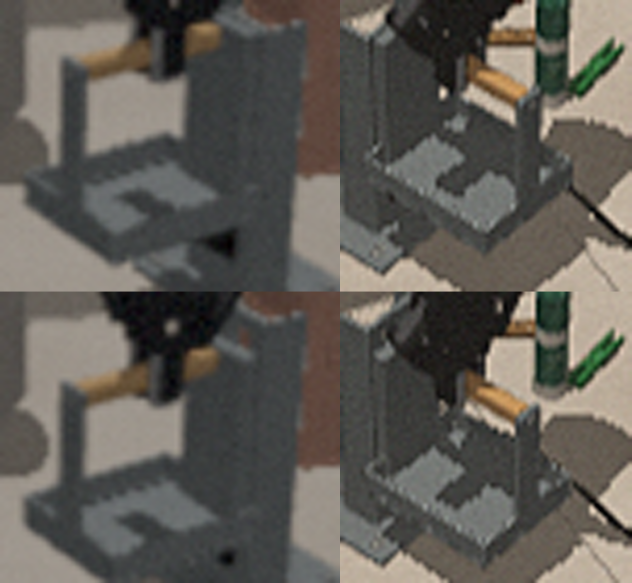

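>>> arm_command --increments '[0,0,0,0,0.15,0,1,0,0,0,0,0.15,0,1,0,0,0,0,0,0,1]'

```text
clock: 9.62
position: [0.6183, 0.0787, 0.3273]
ee_rot: [0.542, -0.541, -0.454, 0.454]
contact_force: [-9.6, 0.9, 8.8]
width: 0.0122
```

```bash
python3 snap.py s8
```

```text
9.625 [0.61831296 0.07873237 0.32732624] yaw -0.17523642660582955 
 [[ 0.174 -0.001 -0.985]
 [ 0.985  0.001  0.174]
 [ 0.001 -1.     0.001]] [-9.57356174  0.86621329  8.80580876] [0.5467568  1.36487603 0.11039329] 0.012187491713268696
handle ctr in slot frame -0.07049790311733248 0.00015997540559290808 0.019926237737137642
```

>>> arm_command --increments '[0,0,0,0,0.3,0,1,0,0,0,0,0.2,0,1,0,0,0,0,0,0,1]'

```text
clock: 10.1
position: [0.6177, 0.0787, 0.327]
ee_rot: [-0.542, 0.542, 0.455, -0.454]
contact_force: [-16.7, 0.7, 29.5]
width: 0.0122
```

```bash
python3 snap.py s9
```

```text
10.1 [0.61773909 0.07870549 0.32704644] yaw -0.17491238366139236 
 [[ 0.174  0.002 -0.985]
 [ 0.985  0.     0.174]
 [ 0.001 -1.    -0.002]] [-16.71201206   0.72945046  29.54974189] [0.45576742 2.47418132 0.19869251] 0.01224996867330279
handle ctr in slot frame -0.07105807046232261 3.2474737993431605e-05 0.01964644270959759
```

>>> arm_command --increments '[0,0,0,0,-0.4,0.2,1,0,0,0,0,-0.3,0.1,1,0,0,0,0,0,0,1,0,0,0,0,0,0,0.6,0,0,0,0,0,0,0.3,0,0,0,0,0,0,0.1,0,0,0,0,0,0,0,0,0,0,0,0,0,0]'

```text
clock: 11.2
position: [0.6168, 0.0788, 0.3257]
ee_rot: [0.542, -0.542, -0.454, 0.454]
contact_force: [0.7, 0.9, -7.3]
width: 0.0849
```

>>> arm_command --increments '[0,0,0,0,-1,0,0,0,0,0,0,-3,0,0,0,0,0,0,-3,0.5,0,0,0,0,0,0,5,0,0,0,0,0,0,5,0,0,0,0,0,0,4,0,0,0,0,0,0,0,0]'

```text
clock: 12.08
position: [0.4712, 0.1046, 0.3971]
ee_rot: [0.542, -0.542, -0.455, 0.454]
contact_force: [0.2, 0.6, -5.9]
width: 0.0855
```

```bash
python3 snap.py s10; python3 - <<'E'
from h import *
from rig import manip, vision
import pickle
s=manip.get_state();p=load("wrist"); im=vision.get_image("wrist"); pickle.dump((p,s,im),open("w10.pkl","wb")); cv2.imwrite("pics/w10.png",im[:,:,::-1])
E
```

```text
12.075 [0.47120782 0.10464475 0.39711255] yaw -0.17457387961946014 
 [[ 0.174  0.    -0.985]
 [ 0.985  0.     0.174]
 [ 0.    -1.    -0.   ]] [ 0.180637    0.61701674 -5.92270314] [ 0.29807235 -0.09658069 -0.003642  ] 0.08550633523822528
handle ctr in slot frame -0.21986730002369176 -0.00023435564274442106 0.0897125470862824
```

View pics/s10.png

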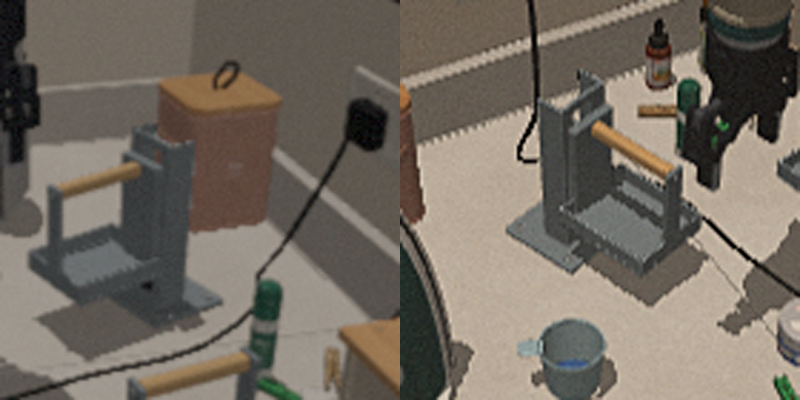

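View pics/w10.png

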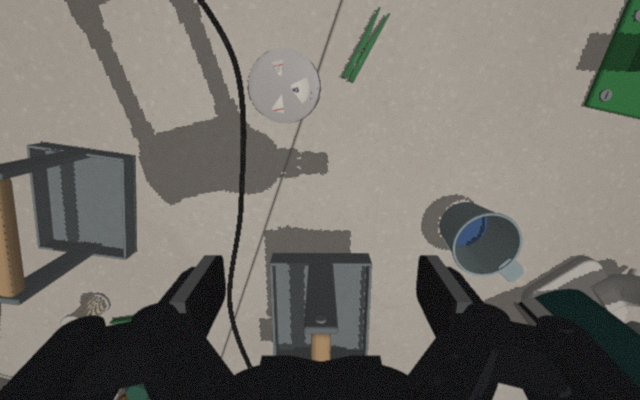

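```bash
python3 - <<'E'
from h import *
d=np.load("pics/s10.npz")
a,b=load("scene"),load("side")
t=-.177;ex=np.array([np.cos(t),np.sin(t),0]); S=np.array([.6802,.0675,.152]); ey=np.array([-ex[1],ex[0],0]);ez=np.array([0,0,1])
C=S-.066*ex+.02*ez
X=np.array([C-.05*ex,C+.05*ex]+[C+dx*ex+dy*ey-.112*ez for dx,dy in((-.06,-.05),(-.06,.05),(.06,.05),(.06,-.05))])
o=[]
for im,p,(y0,x0) in((d['a'],a,(160,320)),(d['b'],b,(130,285))):
    k=5.5;c=cv2.resize(im[y0:y0+72,x0:x0+72,::-1],None,fx=k,fy=k,interpolation=cv2.INTER_CUBIC)
    for X_,uv in zip(X,proj(p,X)): cv2.circle(c,tuple(int(v) for v in (uv-[x0,y0]+.5)*k),3,(0,0,255),-1)
    o.append(c)
cv2.imwrite("pics/v.png",np.hstack(o))
A=lambda u,v:(320+u/2.857-.3,130+v/2.857-.3); B=lambda u,v:(240+u/2.857-.3,110+v/2.857-.3)
f,_=tri([(a,A(63,187)),(b,B(272,172))]);r,_=tri([(a,A(138,170)),(b,B(196,129))]);print(f,r,'yaw',np.arctan2(*(r-f)[1::-1]),'pitch',(r-f)[2]/.1)
m=(f+r)/2-S;print(m@ex,m@ey,m[2])
E
```

```text
[0.5573258  0.08887175 0.17354279] [0.65962531 0.07139032 0.17000932] yaw -0.16924997541198492 pitch -0.035334649208545454
-0.07282788261851887 -0.00019535162041910877 0.019776053130059534
```

View pics/v.png

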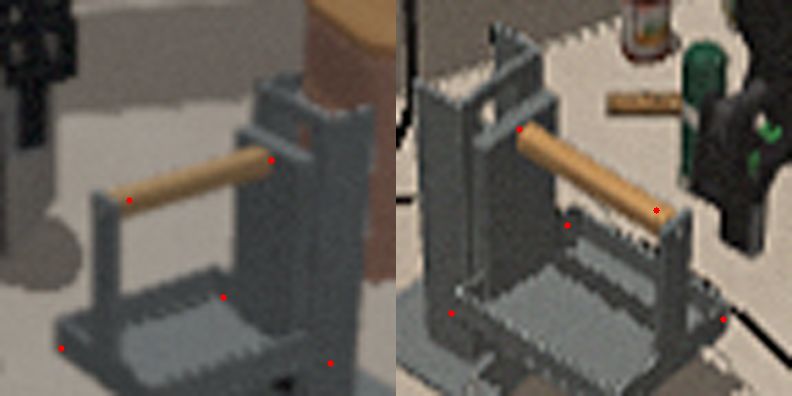

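```bash
python3 - <<'E'
from rig import ticket
print(ticket.sign_off())
E
```

```text
the job is handed in; nothing more can be done
None
```

I hung the clawed tray on the grey upright and handed the job in at about 12 s. My checks put it home and level. I found the post and tray in the camera images, gripped the handle, passed both claws into the slots and pressed the tray down. It came to a hard stop at home height, with the upward force reading rising to about 30 N. I then let go and backed the gripper clear.

Final checks, from locating the handle in the scene and side pictures:

| Check | Measured | Allowed |
|---|---|---|
| Handle in and out (x) | -0.073 m | -0.078 to -0.054 m |
| Handle sideways (y) | 0.000 m | ±0.015 m |
| Handle height (z) | 0.020 m | 0.010 to 0.028 m |
| Square to the post | about 0.01 rad | 0.18 rad |
| Level (pitch) | about 0.035 rad | 0.18 rad |

- **Disagreement:** the in-and-out reading is about 7 mm from the ideal -66 mm. The arm's own reading also showed 4 to 5 mm. I put this down to error in locating the post, because the back plate met the post face and hooked claws leave only about 2 mm of play.
- **Lock slide:** I did not measure it directly. I take it to be fully down because the tray reached home height at the hard stop.
- **Other objects:** the arm never went near the tray without claws or touched the green look-alike.

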